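# Turn the two-bin tracks: full bin to the front, empty one behind

## Task

The front bin has run empty in the bolt track and in the spacer track: in each of the two, swap the bins, so that the full bin stands in the front bay, nearest the robot, and the empty one behind it in the same track; the free mat can take a bin meanwhile. Every bin ends flat on the track's floor, square in its bay with its low open side still to the front; carry the bins upright, set them down rather than drop them, and leave the nut track's bins, which are in order, alone.

Things in the scene. Friction and masses are not known exactly. Their poses are not given: they have to be found in the camera images.
- track_bolts: Bolt bin track: fixed grey steel tray, 240 mm (x) x 88, yaw within 0.12 rad of world. Origin: centre of underside; +x to the back, away from the robot. Floor top z = 3 mm; flanges all round 12 mm high; a middle rib 5 mm above the floor parts two bays, 82 mm wide and 114 long inside, centred at x = -0.06 (front, robot's side) and +0.06 (back). The widest track.
- track_spacers: Spacer bin track: fixed grey steel tray, 240 mm (x) x 70, yaw within 0.12 rad of world. Origin: centre of underside; +x to the back, away from the robot. Floor top z = 3 mm; flanges all round 12 mm high; a middle rib 5 mm above the floor parts two bays, 64 mm wide and 114 long inside, centred at x = -0.06 (front, robot's side) and +0.06 (back). The narrowest track.
- track_nuts: Nut bin track: fixed grey steel tray, 240 mm (x) x 79, yaw within 0.12 rad of world. Origin: centre of underside; +x to the back, away from the robot. Floor top z = 3 mm; flanges all round 12 mm high; a middle rib 5 mm above the floor parts two bays, 73 mm wide and 114 long inside, centred at x = -0.06 (front, robot's side) and +0.06 (back). In order: both bins full.
- empty_bolts: Blue open-fronted bin, 96 mm long (x) x 64 wide (y) x 50 high, 3 mm walls; empty, about 60 g; starts in the front bay of track_bolts. Origin: centre of underside. Low open front (25 mm lip) faces its -x. Vertical sides, full height from 22 mm before the centre to the back: grip across y, fingers outside.
- full_bolts: Blue open-fronted bin, 96 mm long (x) x 64 wide (y) x 50 high, 3 mm walls; full of hex bolts (fixed in it, below the rim), about 350 g; starts in the back bay of track_bolts. Origin: centre of underside. Low open front (25 mm lip) faces its -x. Vertical sides, full height from 22 mm before the centre to the back: grip across y, fingers outside.
- empty_spacers: Blue open-fronted bin, 96 mm long (x) x 46 wide (y) x 50 high, 3 mm walls; empty, about 60 g; starts in the front bay of track_spacers. Origin: centre of underside. Low open front (25 mm lip) faces its -x. Vertical sides, full height from 22 mm before the centre to the back: grip across y, fingers outside.
- full_spacers: Blue open-fronted bin, 96 mm long (x) x 46 wide (y) x 50 high, 3 mm walls; full of brass hexagon spacers (fixed in it, below the rim), about 350 g; starts in the back bay of track_spacers. Origin: centre of underside. Low open front (25 mm lip) faces its -x. Vertical sides, full height from 22 mm before the centre to the back: grip across y, fingers outside.
- full_nuts_front: Blue open-fronted bin, 96 mm long (x) x 55 wide (y) x 50 high, 3 mm walls; full of hex nuts, about 350 g; it stands in the front bay of track_nuts and stays there. Origin: centre of underside. Low open front (25 mm lip) faces its -x. Vertical sides, full height from 22 mm before the centre to the back: grip across y, fingers outside.
- full_nuts_back: Blue open-fronted bin, 96 mm long (x) x 55 wide (y) x 50 high, 3 mm walls; full of hex nuts, about 350 g; it stands in the back bay of track_nuts and stays there. Origin: centre of underside. Low open front (25 mm lip) faces its -x. Vertical sides, full height from 22 mm before the centre to the back: grip across y, fingers outside.
- mat: Free spot: bare grey bench mat, 160 (x) x 120 (y) x 3 mm, fixed. Origin: centre of its underside; top at z = 3 mm. Empty at the start; handy for parking one bin. It stands in line with the three tracks, in any of four places about 165 mm apart.

How it is judged:
At the end, for the whole second after the job is handed in: In the bolt and spacer tracks the full bin is in the front bay, the empty one in the back bay; both nut bins in their bays. All six: within 14 mm of the bay centre each way, flat on the floor (3 mm, 0.06 rad), square within 0.25 rad, open side to the front, at rest (x of full_bolts in the frame of track_bolts between -0.074 and -0.046 m and y of full_bolts in the frame of track_bolts between -0.014 and 0.014 m and z of each of full_bolts, empty_bolts in the frame of track_bolts below 0.006 m and angle between each of full_bolts, empty_bolts, full_spacers, empty_spacers, full_nuts_front, full_nuts_back's own z axis and vertical below 0.06 rad and angle between the x axis of each of full_bolts, empty_bolts and the x axis of track_bolts, either way round below 0.25 rad and x of track_bolts in the frame of full_bolts above 0 m and linear speed of each of full_bolts, empty_bolts, full_spacers, empty_spacers, full_nuts_front, full_nuts_back below 0.02 m/s and angular speed of each of full_bolts, empty_bolts, full_spacers, empty_spacers, full_nuts_front, full_nuts_back below 0.2 rad/s and x of empty_bolts in the frame of track_bolts between 0.046 and 0.074 m and y of empty_bolts in the frame of track_bolts between -0.014 and 0.014 m and x of track_bolts in the frame of empty_bolts below 0 m and x of full_spacers in the frame of track_spacers between -0.074 and -0.046 m and y of full_spacers in the frame of track_spacers between -0.014 and 0.014 m and z of each of full_spacers, empty_spacers in the frame of track_spacers below 0.006 m and angle between the x axis of each of full_spacers, empty_spacers and the x axis of track_spacers, either way round below 0.25 rad and x of track_spacers in the frame of full_spacers above 0 m and x of empty_spacers in the frame of track_spacers between 0.046 and 0.074 m and y of empty_spacers in the frame of track_spacers between -0.014 and 0.014 m and x of track_spacers in the frame of empty_spacers below 0 m and x of full_nuts_front in the frame of track_nuts between -0.074 and -0.046 m and y of full_nuts_front in the frame of track_nuts between -0.014 and 0.014 m and z of each of full_nuts_front, full_nuts_back in the frame of track_nuts below 0.006 m and angle between the x axis of each of full_nuts_front, full_nuts_back and the x axis of track_nuts, either way round below 0.25 rad and x of track_nuts in the frame of full_nuts_front above 0 m and x of full_nuts_back in the frame of track_nuts between 0.046 and 0.074 m and y of full_nuts_back in the frame of track_nuts between -0.014 and 0.014 m and x of track_nuts in the frame of full_nuts_back below 0 m); the robot touches nothing.
It fails at once if a bin of the nut track, which is in order, is disturbed (moved more than 12 mm) (distance of any of full_nuts_front, full_nuts_back from where it was at the start of the episode above 0.012 m).
It fails at once if a bin is tipped more than 35 degrees, so that parts would spill (angle between any of empty_bolts, full_bolts, empty_spacers, full_spacers's own z axis and vertical above 0.61 rad).
It fails at once if a bin is dropped: it comes down to within 30 mm of the bench faster than 0.75 m/s ((height (world z) of empty_bolts below 0.03 m and linear speed of empty_bolts above 0.75 m/s) or (height (world z) of full_bolts below 0.03 m and linear speed of full_bolts above 0.75 m/s) or (height (world z) of empty_spacers below 0.03 m and linear speed of empty_spacers above 0.75 m/s) or (height (world z) of full_spacers below 0.03 m and linear speed of full_spacers above 0.75 m/s)).
It also fails if it takes over 128 s, if anything falls off the work surface, if the arm or the gripper's body presses on something with over 40 N, if the wrist force passes 120 N, or if a joint passes its speed limit or range.

## Robot

A 6-joint arm with a two-finger parallel gripper is mounted at the origin on the work surface. World frame = base frame: x ahead of the robot, y to its left, z up, the work surface at z = 0. Lengths are in m, angles in rad, forces in N, time in s.
With the tool pointing down it reaches from about 0.35 to 1 m from the base axis. Payload 7.1 kg.
Tool frame: the origin (TCP) lies between the finger pads; the fingertips stand 22 mm ahead of it and the grasp point (between the pads) lies 3 mm ahead of it; z points along the fingers, y is the line along which they close (so a half turn about z gives the same grasp; the last joint's range is limited). The gripper opens to 85 mm and grips with 20 to 120 N. Pads are 22 mm wide; open, the fingers measure 114 mm over their backs; the gripper's body (76 mm by 85 mm) begins 54 mm behind the grasp point. The pads swing forward as they close: fully open they stand 13 mm farther back than shut.
Start: joints at [-1.351, 0.423, 1.63, -0, 1.089, -0.019], TCP at [0.148, -0.607, 0.222] pointing down, gripper open.
Joint ranges: [-3, 3], [-0.9, 2.11], [0.09, 2.58], [-1.31, 4.45], [0.11, 2.69], [-2.54, 2.54]. Speed limits (rad/s): [2.39, 2.39, 3.01, 3.14, 3.14, 3.14].

## Interface

Orientations are given as a rotation vector (axis times angle).
In Python, from rig import manip gives the robot as it stands. Calls block until the motion is done:
- manip.move_to(position, orientation): joint-space move of the TCP to a pose.
- manip.servo_line(position, orientation=None, rate=0.15): straight line of the TCP; orientation=None keeps the orientation; rate is the mean speed in m/s.
- manip.set_joints(angles): joint-space move.
- manip.command_gripper(opening, f_grip=None): finger opening in m; f_grip is the grip in N (None keeps the last); returns when the fingers have stopped.
- manip.hold(seconds).
- manip.solve_ik(position, orientation): joint angles nearest the present ones, or None.
- manip.camera(name): name is "scene" or "side" or "wrist"; returns a dict with "image" (480x640x3 uint8, red, green, blue), "fx", "fy", "cx", "cy" (pixels), "cam_to_world" (4x4, takes a point from camera to world coordinates); the wrist camera has in their place "mount" (4x4, takes a point from camera to tool coordinates, whose origin is the TCP and whose axes are the flange's). Camera axes: x right, y down, z forward; pixel columns grow to the right and rows downward; lengths in m; the calibration is good to about 2 mm. A picture is of the moment at which its call begins: read the wrist's pose just before it. There is no depth.
A pose or a line that the arm cannot do raises manip.IKError and nothing moves.
- manip.sign_off(): hands the job in; it is judged then, once.
Readings, each from a call of its own:
- manip.get_time(): time.
- manip.get_joint_positions(): joint angles.
- manip.get_joint_vel(): joint speeds.
- manip.get_tau(): joint torques, N m.
- manip.get_position(): TCP position.
- manip.get_ee_rot(): TCP orientation.
- manip.get_contact_force(): force on the tool from outside, world axes, zero at the start.
- manip.get_torque(): the same for the moment, N m.
- manip.get_width(): finger opening in m.
- manip.get_grip_force(): force on a finger pad.
Only numpy, scipy, OpenCV 4.12 (cv2) and the standard library are available. Lean on these libraries where they do the work, as an engineer would, in place of code of your own. Each camera call takes 0.05 s, during which the arm holds its last target. There are 200 camera calls.

## Working session

There is one attempt and no reset: what is moved stays moved. The work goes in short steps, each a Python script; the robot and the scene stay as the last script left them, time stands still between calls to the robot, and variables do not carry over. Pictures are saved under pics/ and viewed, at most 14 in all, crops included, and the job is handed in when it is done.

```bash
mkdir -p pics; python3 - <<'E'
from rig import manip
import cv2
for n in ["scene","side","wrist"]:
    c=manip.camera(n); cv2.imwrite(f"pics/{n}0.png",c["image"][:,:,::-1])
    print(n,c["fx"],c["fy"],c["cx"],c["cy"]); print(c.get("cam_to_world",c.get("mount")))
print(manip.get_position(),manip.get_ee_rot(),manip.get_time())
E
```

```text
scene 524.6575819692018 524.6575819692018 322.5684645262081 238.7380428795398
[[ 0.6927893   0.58047786 -0.42788836  0.91486128]
 [ 0.72113458 -0.5599668   0.40792413 -0.32539891]
 [-0.00281235 -0.59117056 -0.80654166  0.68355703]
 [ 0.          0.          0.          1.        ]]
side 503.0570334831517 503.0570334831517 321.23263678334365 236.6104343670534
[[-0.92786032 -0.2600007   0.26734782  0.31264012]
 [-0.37292472  0.64392563 -0.6680471   0.61632311]
 [ 0.0015406  -0.71955501 -0.69443373  0.64752053]
 [ 0.          0.          0.          1.        ]]
wrist 362.1061549318182 362.1061549318182 319.15503123087774 239.4979242179112
[[-1.19861401e-05 -9.48921924e-01 -3.15510987e-01  8.21248085e-02]
 [ 9.99999839e-01  1.67683219e-04 -5.42308914e-04 -8.49427063e-04]
 [ 5.67514715e-04 -3.15510943e-01  9.48921769e-01 -1.52819300e-01]
 [ 0.00000000e+00  0.00000000e+00  0.00000000e+00  1.00000000e+00]]
[ 0.14776319 -0.60684311  0.22170202] [-3.11805563e+00 -3.74038608e-01  2.07248076e-04] 0.15
```

View pics/scene0.png

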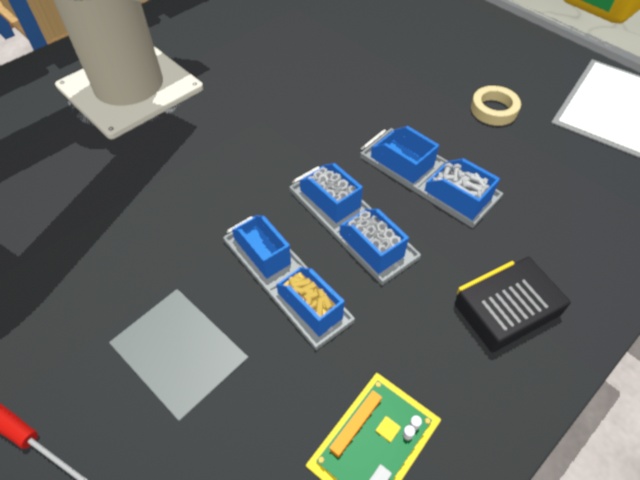

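The scene shows, left to right in the image, the mat (centre ~178,352), the spacer track (front 232,238 to back 335,325), the nut track and the bolt track. The front bins of the spacer and bolt tracks are empty. Next I'll get rough positions.

```bash
cat > h.py <<'E'
from rig import manip
import numpy as np, cv2
from scipy.spatial.transform import Rotation as R
def down(yaw):  # tool x at yaw from world x, z down
    return (R.from_euler('z',yaw)*R.from_rotvec([np.pi,0,0])).as_rotvec()
def ray(uv,c,T,z):
    uv=np.atleast_2d(uv).astype(float)
    d=np.c_[(uv[:,0]-c["cx"])/c["fx"],(uv[:,1]-c["cy"])/c["fy"],np.ones(len(uv))]@T[:3,:3].T
    o=T[:3,3]; return (o+d*((z-o[2])/d[:,2])[:,None])[:,:2]
def wristT(p,r,c):
    T=np.eye(4);T[:3,:3]=R.from_rotvec(r).as_matrix();T[:3,3]=p
    return T@c["mount"]
E
python3 - <<'E'
from h import *
c=manip.camera("scene")
print(ray([(178,291),(111,346),(181,416),(246,355)],c,c["cam_to_world"],.003))
print(ray([(225,238),(318,343),(352,318),(290,186),(384,278),(418,252),(362,153),(471,221),(501,194)],c,c["cam_to_world"],.012))
E
```

```text
[[ 0.47333532 -0.20463034]
 [ 0.48241209 -0.32345513]
 [ 0.63147392 -0.30905456]
 [ 0.62411311 -0.19570064]]
[[ 0.4498513  -0.09636748]
 [ 0.68332881 -0.11436205]
 [ 0.68901502 -0.05274589]
 [ 0.43903303  0.05171443]
 [ 0.67552184  0.03002779]
 [ 0.68022225  0.10346725]
 [ 0.46975696  0.19814777]
 [ 0.70033529  0.21269332]
 [ 0.700401    0.29633941]]
```

```bash
python3 - <<'E'
from h import *
import pickle
for n,(x,y) in dict(spacers=(.59,-.08),bolts=(.61,.25)).items():
    manip.move_to([x,y,.27],down(0)); 
    p,r=manip.get_position(),manip.get_ee_rot()
    c=manip.camera("wrist"); pickle.dump((p,r,c),open(n+".pkl","wb"))
    cv2.imwrite(f"pics/w_{n}.png",c["image"][:,:,::-1]); print(p,manip.get_time())
E
```

```text
[ 0.58989779 -0.08075225  0.26991352] 2.7
[0.61024084 0.24880793 0.26998735] 4.0
```

View pics/w_spacers.png

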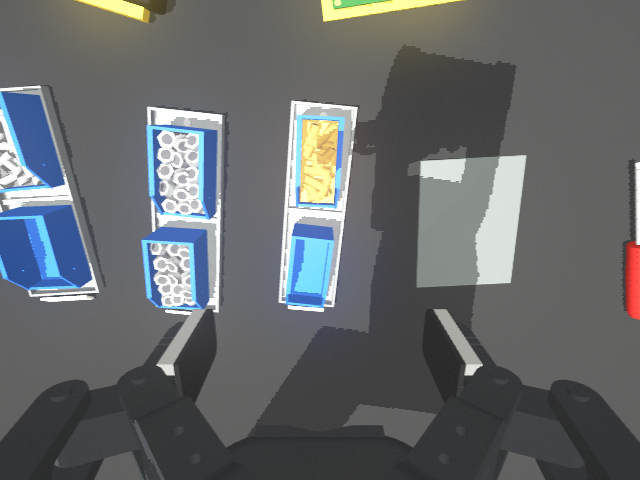

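View pics/w_bolts.png

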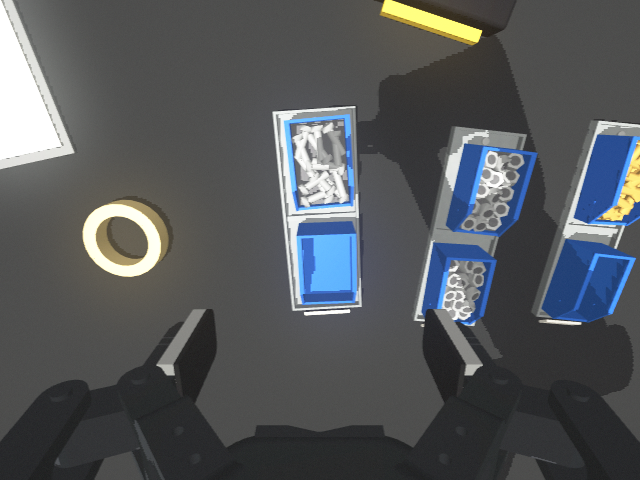

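The spacer track runs from the top edge at (292–357,103) to the bottom at (280–335,305), and the mat from (417–525,157) to (417–512,287). The bolt track runs from (274–355,108) to (292–362,309). I'll enlarge both tracks.

```bash
python3 - <<'E'
import cv2,numpy as np
a=cv2.imread("pics/w_spacers.png")[85:325,250:410];b=cv2.imread("pics/w_bolts.png")[85:325,240:400]
cv2.imwrite("pics/crop.png",cv2.resize(np.hstack([a,b]),None,fx=2.5,fy=2.5,interpolation=cv2.INTER_NEAREST))
E
```

```text
(no output)
```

View pics/crop.png

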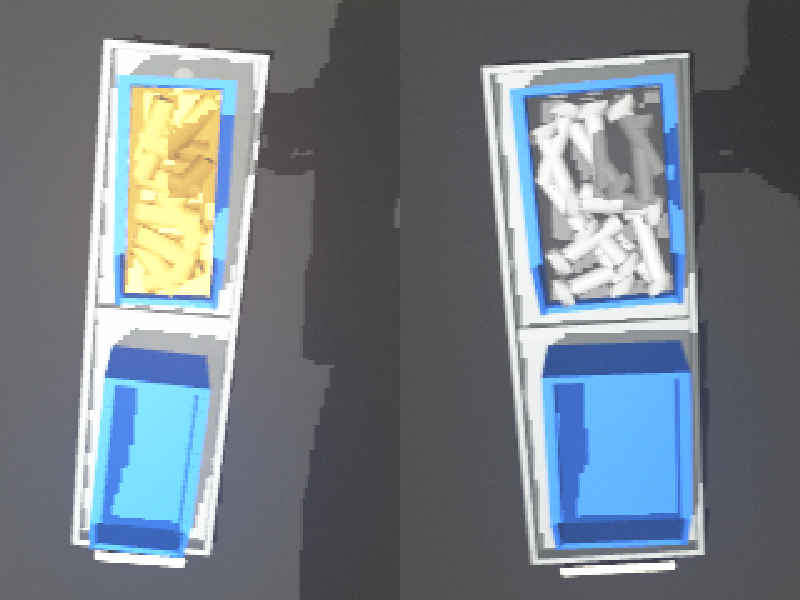

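```bash
python3 - <<'E'
from h import *
import pickle
def go(n,off,D):
    p,r,c=pickle.load(open(n+".pkl","rb"));T=wristT(p,r,c)
    for k,(pts,z) in D.items():
        w=ray(np.array(pts)/2.5+off,c,T,z)
        if len(w)==4:
            ce=w.mean(0); ax=(w[0]+w[1]-w[2]-w[3])/2
            print(n,k,"c",ce.round(4),"L",np.linalg.norm(ax).round(4),"W",np.linalg.norm(w[0]-w[1]).round(4),np.linalg.norm(w[3]-w[2]).round(4),"yaw",np.arctan2(ax[1],ax[0]).round(3))
        else:
            m=w.mean(0);d=w[0]-w[1];yaw=np.arctan2(-d[0],d[1]);
            print(n,k,"mid",m.round(4),"W",np.linalg.norm(d).round(4),"yaw",yaw.round(3),"c if back rim",(m-.048*np.array([np.cos(yaw),np.sin(yaw)])).round(4))
go("spacers",(250,85),dict(track=([(104,40),(269,55),(210,555),(73,543)],.012),full=([(119,78),(239,80)],.053),empty=([(104,375),(211,387)],.053),elip=([(90,548),(185,553)],.028)))
go("bolts",(240-160,85),dict(track=([(482,67),(689,54),(703,563),(532,563)],.012),full=([(513,90),(678,74)],.053),empty=([(545,378),(691,371)],.053),elip=([(530,548),(687,545)],.028)))
p,r,c=pickle.load(open("spacers.pkl","rb"));print(ray([(417,162),(525,155),(512,283),(417,287)],c,wristT(p,r,c),.003).mean(0))
E
```

```text
spacers track c [ 0.5674 -0.0744] L 0.24 W 0.0704 0.0699 yaw -0.092
spacers full mid [ 0.674  -0.0819] W 0.0464 yaw -0.017 c if back rim [ 0.626  -0.0811]
spacers empty mid [ 0.5511 -0.0729] W 0.0463 yaw -0.118 c if back rim [ 0.5035 -0.0672]
spacers elip mid [ 0.4558 -0.0621] W 0.0465 yaw -0.06 c if back rim [ 0.4079 -0.0592]
bolts track c [0.5812 0.2477] L 0.2424 W 0.0886 0.0875 yaw 0.063
bolts full mid [0.6933 0.2509] W 0.0642 yaw 0.091 c if back rim [0.6455 0.2466]
bolts empty mid [0.5744 0.2414] W 0.0626 yaw 0.049 c if back rim [0.5265 0.2391]
bolts elip mid [0.4783 0.245 ] W 0.0767 yaw 0.021 c if back rim [0.4303 0.244 ]
[ 0.54995246 -0.25820865]
```

Sizes agree: the tracks measure 240×70 and 242×88 and the bins 46 and 63–64 wide. The mat centre is at (0.550, −0.258). I'll start with the spacers' empty bin.

```bash
cat >> h.py <<'E'
TR=dict(s=(np.array([.5674,-.0744]),-.092),b=(np.array([.5812,.2477]),.063))
MAT=np.array([.55,-.258]); ZG=.043; ZH=.145
def bay(t,dx):
    c,y=TR[t]; return c+dx*np.array([np.cos(y),np.sin(y)]),y
def pick(xy,yaw,w,f=60):
    manip.command_gripper(.085)
    manip.move_to([*xy,ZH],down(yaw))
    manip.servo_line([*xy,ZG],rate=.12)
    manip.command_gripper(w-.012,f_grip=f)
    print("grip",manip.get_width(),manip.get_grip_force())
    assert abs(manip.get_width()-w)<.006
    manip.servo_line([*xy,ZH],rate=.12)
    print("lifted",manip.get_width(),manip.get_contact_force(),manip.get_time())
def place(xy,yaw):
    manip.servo_line([*xy,ZH],down(yaw),rate=.2)
    manip.servo_line([*xy,ZG+.012],rate=.12); manip.servo_line([*xy,ZG+.0005],rate=.03)
    print("set",manip.get_contact_force())
    manip.command_gripper(.085); manip.hold(.2)
    manip.servo_line([*xy,ZH],rate=.15); print(manip.get_time())
E
python3 - <<'E'
from h import *
pick((.5035,-.0675),-.115,.046)
place(MAT,0)
pick((.626,-.0811),-.04,.046)
c=manip.camera("side"); cv2.imwrite("pics/side1.png",c["image"][:,:,::-1])
E
```

```text
grip 0.03405840107111181 1.4767813682556152Traceback (most recent call last):
  File "<stdin>", line 2, in <module>
  File "h.py", line 23, in pick
    assert abs(manip.get_width()-w)<.006
           ^^^^^^^^^^^^^^^^^^^^^^^^^^^^^
AssertionError
```

```bash
python3 - <<'E'
from h import *
print(manip.get_position(),manip.get_width(),manip.get_contact_force())
c=manip.camera("side"); cv2.imwrite("pics/side1.png",c["image"][:,:,::-1])
c=manip.camera("wrist"); cv2.imwrite("pics/w1.png",c["image"][:,:,::-1])
E
```

```text
[ 0.5036244  -0.06756315  0.04320689] 0.03405840107111181 [-0.37952588  0.4752892   2.87057241]
```

View pics/side1.png

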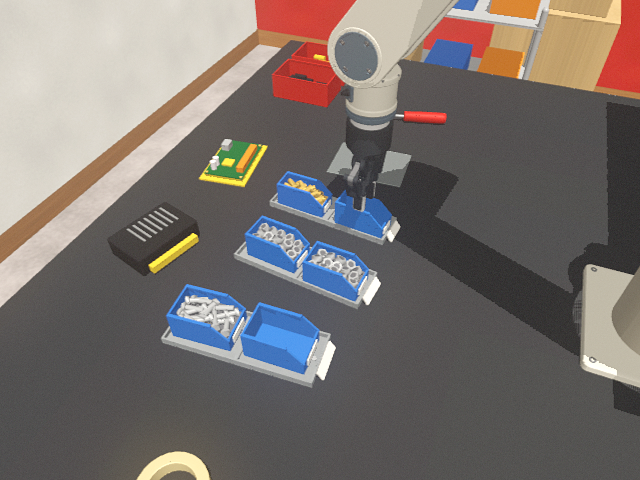

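View pics/w1.png

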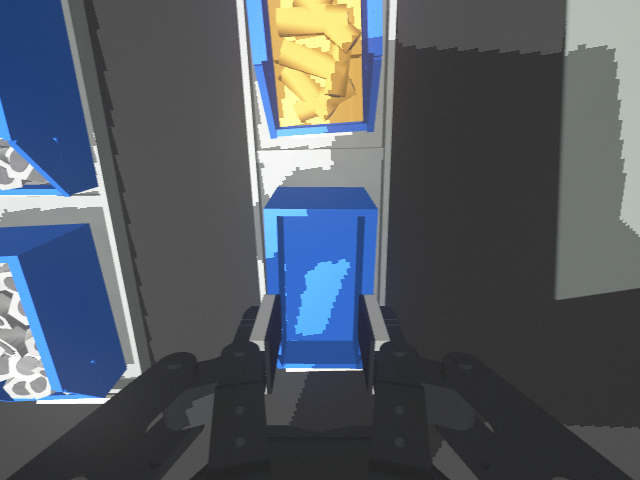

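The fingers closed to 34 mm without gripping the 46 mm bin. In the wrist view the tips (row ~293) sit at about rim height, not well below it. I'll raise the arm and check where the tips really are against the fixed cameras.

```bash
python3 - <<'E'
from h import *
manip.servo_line([.5036,-.0676,.145],rate=.12)
p,r=manip.get_position(),manip.get_ee_rot(); M=R.from_rotvec(r).as_matrix()
print(p,manip.get_width(),manip.get_time())
out=[]
for n in ["scene","side"]:
    c=manip.camera(n);T=np.linalg.inv(c["cam_to_world"]);im=c["image"][:,:,::-1].copy()
    K=np.array([[c["fx"],0,c["cx"]],[0,c["fy"],c["cy"]],[0,0,1]])
    P=[p+M@np.array([0,0,z]) for z in (-.05,-.025,0,.022)]+[p+M@np.array([0,s*.017,.022]) for s in(-1,1)]
    q=[]
    for w in P:
        v=K@(T[:3,:3]@w+T[:3,3]); q.append(v[:2]/v[2])
    u,v=q[2].astype(int); x0,y0=u-50,v-75
    big=cv2.resize(im[y0:y0+150,x0:x0+100],None,fx=4,fy=4,interpolation=cv2.INTER_CUBIC)
    for i,a in enumerate(q): cv2.circle(big,tuple(int(t) for t in (a-[x0,y0])*4),4,(0,255*(i<4),255),-1)
    out.append(big)
cv2.imwrite("pics/tips.png",np.hstack(out))
E
```

```text
[ 0.50305909 -0.06752013  0.14439505] 0.03401831386674494 8.2083
```

View pics/tips.png

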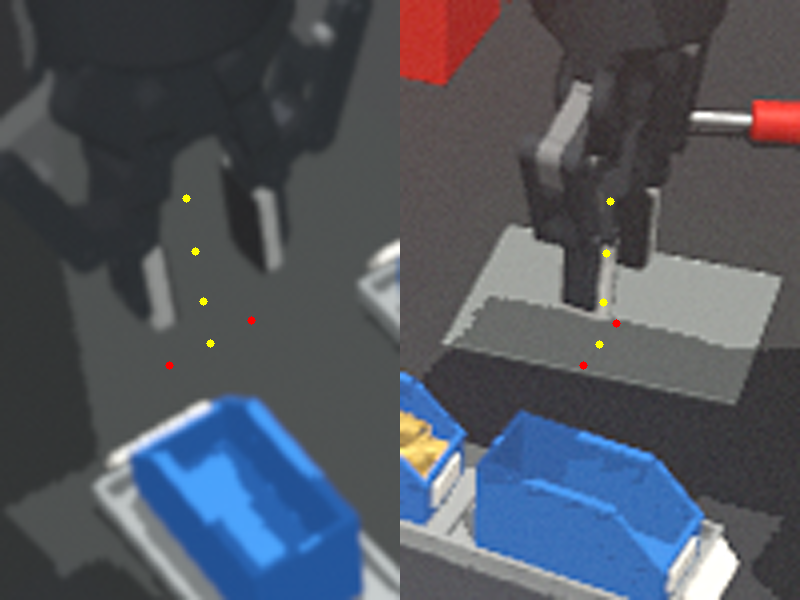

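Both views agree: the fingertips are about 24 mm higher than stated, seen at (163,325)/(272,268) against the predicted (169,365)/(251,321). That puts the true tip at about tool z −2 mm. I'll grasp at TCP z = 0.018, so the tips are near z ≈ 20 mm, above the 12 mm flange and 30 mm below the rim.

```bash
sed -i 's/ZG=.043; ZH=.145/ZG=.018; ZH=.125/' h.py
python3 - <<'E'
from h import *
pick((.5035,-.0675),-.115,.046)
place(MAT,0)
pick((.626,-.0811),-.04,.046)
c=manip.camera("side"); cv2.imwrite("pics/side2.png",c["image"][:,:,::-1])
E
```

```text
grip 0.04470223079448749 61.78929090499878
lifted 0.04474805635107243 [-0.19841511  0.37712078 -0.29776278] 11.6417
set [-1.17273592 -0.5314062   4.01490916]
15.7917
grip 0.04516242399060944 63.35369110107422
lifted 0.04468077214257777 [-0.35184559 -0.16981861 -3.048021  ] 19.3333
```

View pics/side2.png

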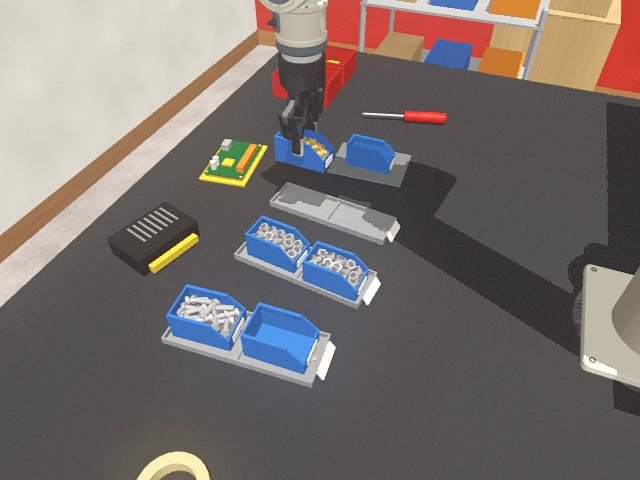

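The empty spacer bin stands upright on the mat (370,152) and the full one hangs level in the gripper (303,150). Carrying on with the spacers.

```bash
python3 - <<'E'
from h import *
import pickle
place(*bay('s',-.06))
pick(MAT,0,.046); place(*bay('s',.06))
manip.move_to([.59,-.08,.27],down(0)); p,r=manip.get_position(),manip.get_ee_rot()
c=manip.camera("wrist"); pickle.dump((p,r,c),open("s2.pkl","wb"))
cv2.imwrite("pics/s2.png",cv2.resize(c["image"][85:325,130:450,::-1],None,fx=2.5,fy=2.5,interpolation=cv2.INTER_NEAREST))
E
```

```text
set [-1.98164461  0.57557175  4.84052407]
23.1417
grip 0.04500738337600466 62.43466258049011
lifted 0.04458506801758336 [-0.68516988 -0.01199413 -1.05060247] 26.6917
set [-1.18531906  0.21438825  4.62575797]
30.825
```

View pics/s2.png

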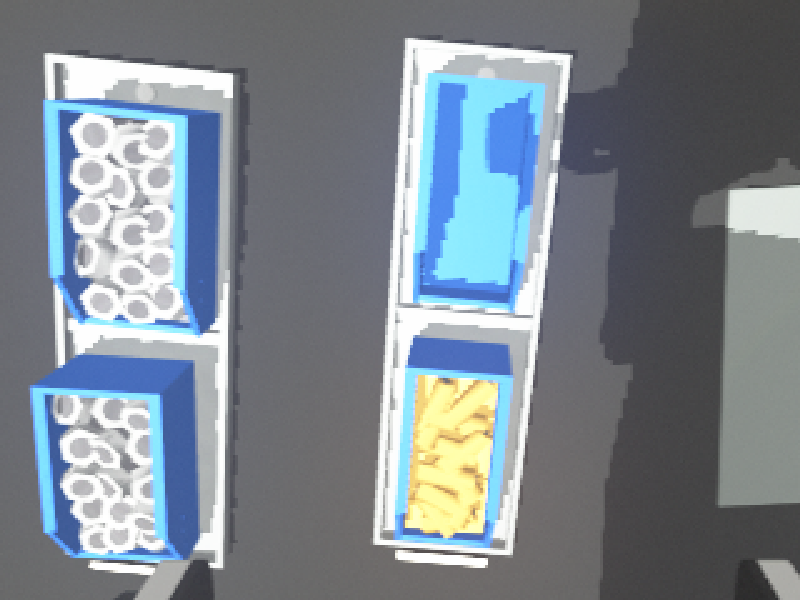

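Both spacer bins sit inside their bays: empty back rim at (430,73)–(545,82), full back rim at (405,369)–(513,378). I'll put numbers on that and then do the bolt track.

```bash
python3 - <<'E'
from h import *
import pickle
p,r,c=pickle.load(open("s2.pkl","rb"));T=wristT(p,r,c)
t,y=TR['s'];u=np.array([np.cos(y),np.sin(y)]);v=np.array([-u[1],u[0]])
for q in ([(430,73),(545,82)],[(405,369),(513,378)]):
    w=ray(np.array(q)/2.5+(130,85),c,T,.053);m=w.mean(0)-.048*u-t;print(m@u,m@v,np.linalg.norm(w[0]-w[1]))
pick((.5265,.2395),.045,.064); place(MAT,0)
pick((.6455,.2468),.08,.064); place(*bay('b',-.06))
pick(MAT,0,.064); place(*bay('b',.06))
manip.move_to([.61,.25,.27],down(0)); p,r=manip.get_position(),manip.get_ee_rot()
c=manip.camera("wrist"); pickle.dump((p,r,c),open("b2.pkl","wb"))
cv2.imwrite("pics/b2.png",cv2.resize(c["image"][85:325,240:560,::-1],None,fx=2.5,fy=2.5,interpolation=cv2.INTER_NEAREST))
c=manip.camera("side"); cv2.imwrite("pics/side3.png",c["image"][:,:,::-1])
E
```

```text
0.05910580405884679 -8.750194892837189e-05 0.044518676270119024
-0.06131277957463691 0.0004544474123216683 0.04636211414475006
grip 0.06275650375304136 66.31195664405823
lifted 0.06278303684911618 [ 0.22566572 -0.43540694 -1.68097495] 35.5
set [-1.69772685  0.6746266   8.10166539]
41.0333
grip 0.06283702598672587 68.1609857082367
lifted 0.06254044559020672 [-0.69752039  0.02801904 -3.07525067] 45.5333
set [-2.87455122 -0.64866466  8.35011661]
49.2
grip 0.06273561167375562 66.68325662612915
lifted 0.06297435469259399 [-0.2634943  -0.03487191 -0.61364627] 53.6583
set [-2.01304591 -0.00942276  5.89937214]
59.2917
```

View pics/b2.png

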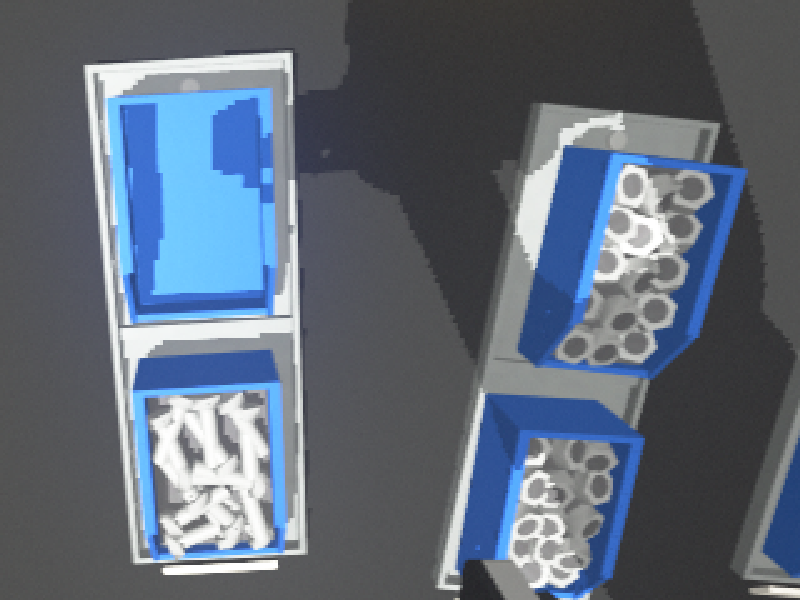

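View pics/side3.png

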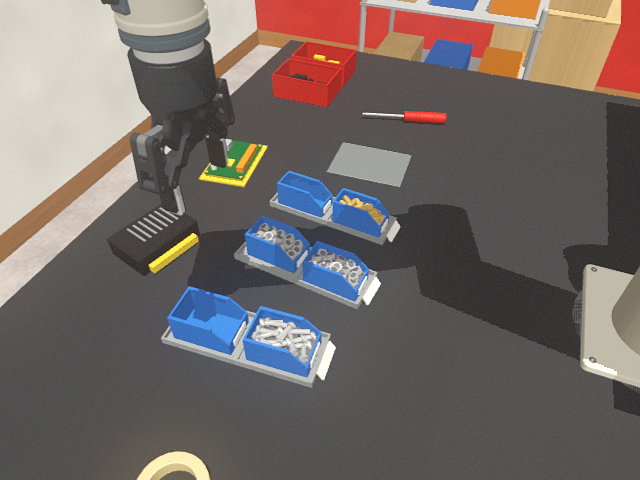

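All bins are swapped and upright, and the nut bins are untouched. The bolt rims are at (107,99)–(272,89) for the empty bin and (133,391)–(281,383) for the full one. One last check of the numbers before handing in.

```bash
python3 - <<'E'
from h import *
import pickle
p,r,c=pickle.load(open("b2.pkl","rb"));T=wristT(p,r,c)
t,y=TR['b'];u=np.array([np.cos(y),np.sin(y)]);v=np.array([-u[1],u[0]])
ok=True
for q,x in ([(107,99),(272,89)],.06),([(133,391),(281,383)],-.06):
    w=ray(np.array(q)/2.5+(240,85),c,T,.053);m=w.mean(0)-.048*u-t;print(m@u,m@v,np.linalg.norm(w[0]-w[1]))
    ok&=abs(m@u-x)<.008 and abs(m@v)<.008
if ok: print(manip.sign_off())
E
```

```text
0.05909627084166018 3.018123310258563e-05 0.06418710823405606
-0.0610754084135858 0.00039596084327824573 0.06376152068502837
the job is handed in; nothing more can be done
None
```

The bolt and spacer bins are swapped, each measured within about 1.5 mm of its bay centre; the nut bins were left alone, and I handed the job in just after 59 s on the robot's clock (no verdict was returned).

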